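Load a sanding block past the check flaps of a spring magazine

ROBOT

A 6-joint arm with a two-finger parallel gripper is mounted at the origin on the work surface; the furniture and walls round the work are solid. World frame = base frame: x ahead of the robot, y to its left, z up, the work surface at z = 0. Lengths are in m, angles in rad, forces in N, time in s.
With the tool pointing down it reaches from about 0.25 to 0.725 m from the base axis. Payload 4 kg.
Tool frame: the origin (TCP) lies midway between the tips of the shut fingers; the grasp point (between the pads) lies bot.tcp_to_grasp behind it (bot.tcp_to_grasp is the distance from the TCP to the grasp point, in m); z points along the fingers, y is the line along which they close (so a half turn about z gives the same grasp; the last joint's range is limited). The gripper opens to 85 mm and grips with 20 to 120 N. Pads are 22 mm wide; open, the fingers measure 114 mm over their backs; the gripper's body (76 mm by 85 mm) begins 54 mm behind the grasp point. The pads swing forward as they close: fully open they stand 13 mm farther back than shut.
Start: joints at [-1.119, 0.241, 0.005, 1.335, 0, 1.571], TCP at [0.218, -0.45, 0.194] pointing down, gripper open.
Joint ranges: [-2.72, 2.72], [-1.05, 1.87], [-1.09, 1.28], [-1.99, 2.15], [-1.42, 1.44], [-3.14, 3.14]. Speed limits (rad/s): [2.79, 2.79, 3.14, 3.14, 3.14, 3.14].

INTERFACE

Orientations are given as a unit quaternion [x, y, z, w].
In Python, from workcell import readout, camera, bot gives the robot as it stands. The module is installed in compiled form; this text tells all that it offers.
- The arm moves only by the tool jog_arm, never from a script. Its argument "motion" is a list of rows, each an object of numbers: "x", "y", "z": the shift along the tool's x, y, z in mm; "spin": the turn about the tool's z in degrees; "fingers": the closure, from -1 (fully open) to 1 (shut). A call has 1 to 8 rows; each row is the pose to reach, as a shift and turn from the pose commanded when the call began, along the tool's axes at that moment; what a row does not reach only later rows make up. A row lasts 1/8 s, in which the tool goes at most 62.5 mm and 10.7 degrees, less where a joint would pass 70% of its speed; a pose out of reach is approached as far as the arm can. A call with a gripper value outside its range is refused whole. The fingers move at their own pace and stop on an object; the grip force is fixed at half the most. Time passes only in rows, so rows that repeat a pose let the fingers close. It gives the time, the measured TCP pose, the force, the opening and the grip force at its end, in the units of the state.
- readout.get_obs(): the state, without advancing time (a new reading comes with each control period).
- camera(name): name is "side" or "top"; returns a dict with "pixels" (480x640x3 uint8, red, green, blue), "K" (3x3 intrinsics, pixels), "rvec" (rotation vector, rad) and "tvec" (3), from world to camera coordinates, as OpenCV has them. Camera axes: x right, y down, z forward; pixel columns grow to the right and rows downward; lengths in m; the calibration is good to about 2 mm. A picture is of the moment at which its call begins. There is no depth.
- bot.job_done(): hands the job in; it is judged then, once.
The state is a dict: "clock": time; "joint_pos": joint angles; "joint_vel": joint speeds; "tau": joint torques, N m; "eef_pos": TCP position; "tool_rot": TCP orientation; "ft_force": force on the tool from outside, world axes, zero at the start; "ft_torque": the same for the moment, N m; "grip_width": finger opening in m; "grasp_force": force on a finger pad.
Only numpy, scipy, OpenCV 4.12 (cv2) and the standard library are available. Lean on these libraries where they do the work, as an engineer would, in place of code of your own. Each camera call takes 0.05 s, during which the arm holds its last target. There are 200 camera calls.

TASK

Load the cork sanding block into the bench magazine: lay it flat on the plywood feed tray, long side across the lane, then push it from behind through the two orange hanging check flaps and on until you feel it press against the sprung stop inside. Press it home gently with about 10 newtons for a second (well under 18), then ease off and draw back out, leaving the block lying in the magazine with both flaps hanging shut behind it and the three jars where they stand.

Things in the scene. Friction and masses are not known exactly. Their poses are not given: they have to be found in the camera images.
- block_centre (a point): Centre (half-way up) of the loose cork sanding block, 57 x 91 x 26 mm (x, y, z), brown, with a dark underside, lying flat on the bench; 35 to 70 g. Its x axis is the short 57 mm side (grip across that), its y axis the long 91 mm side, z up. Either way round will do.
- magazine: Fixed magazine: plywood deck 262 x 130 mm, 6 mm thick, with an grey steel lane on it. Origin at bench height, mid-lane, straight below the flaps' hinge line; x = push direction, y = across, to the left of the push, z up. Deck from x = -112 to 150 mm (top z = 6). Cheeks 22 mm high flare from x = -20 to -62 mm; from x = -20 on, side walls 50 mm high stand 97 mm apart.
- lane_slot (a point): Middle of the finger slot at lip height (magazine x = 40, y = 0, z = 51 mm). From x = 10 mm on, a lip on each wall (z = 47 to 51 mm) leaves a 55 mm wide slot, open above; the gap between the flaps is 53 mm. Shut fingers reaching down mid-lane can so push the block all the way in.
- stop_nearest (a point): Nearest place of the stop face (magazine x = 82 mm, y = 0, z = 20). The black rubber stop pad (72 mm wide, z = 8 to 32 mm) faces the flaps inside the lane; a black thumbscrew sets how deep and this is not measured: its face stands 0 to 34 mm farther along x than this point. It is sprung: yields 1 mm for every 2.5 N, hard end after 12 mm.
- tray_centre (a point): A point on the deck's top (z = 6 mm), in the middle of the feed tray, 70 mm before the flaps; x, y, z axes as the magazine. A block centred there, its 57 mm side along the lane, has 41 mm free before the flaps.
- flap_left (a joint): Left orange check flap (20 mm wide, 3 mm thick, 22 mm long), hung by its top edge 39 mm above the bench, swinging only inwards (along the magazine's x). 0 = hanging shut, grows as it is pushed in, to 1.45 rad. It lies on top of a passing block at about 1.2 rad and falls shut by its own weight when the block's rear face is about 22 mm past the hinge line.
- flap_right (a joint): The right flap, just the same.
- jar_0_centre (a point): Centre of a small jar with a black lid and teal content, 41 mm across, 50 mm high; a bystander.
- jar_1_centre (a point): Centre of a small jar with a pale lid and red-brown content, 41 mm across, 50 mm high; a bystander.
- jar_2_centre (a point): Centre of a small white jar, 41 mm across, 50 mm high; a bystander.
Mind the look-alikes: they are no part of the job. What is shaped like the part that bears block_centre but purple, turquoise or yellow is not meant.

How it is judged:
By the outcome, as a careful person would: the job done as asked, in the order asked, and still so for the second after the job is handed in, with the robot touching nothing.
It also fails if it takes over 66 s, if anything falls off the work surface, if the arm or the gripper's body presses on something with over 40 N, if the wrist force passes 120 N, or if a joint passes its speed limit or range.

## Working session

There is one attempt and no reset: what is moved stays moved. The work goes in short steps, Python scripts to look and compute and a tool call to move; the robot and the scene stay as the last step left them, time stands still between calls to the robot, and variables do not carry over. Pictures are saved under pics/ and viewed, at most 10 in all, crops included, and the job is handed in when it is done.

Besides the shell and the picture viewer there is one more tool, called after "Emit:" by a JSON object that holds its "name" and its "arguments", one argument or row to a line. jog_arm: Moves the arm, as the interface text tells. Its arguments: {"type":"object","properties":{"motion":{"type":"array"}},"required":["motion"]}

```bash
mkdir -p pics; cat > h.py <<'E'
import numpy as np, cv2, pickle
from workcell import readout, camera, bot
def ray(c,u,v,z):
    R=cv2.Rodrigues(np.array(c['rvec'],float))[0];t=np.array(c['tvec'],float).ravel()
    p=cv2.undistortPoints(np.array([[[u,v]]],float),np.array(c['K'],float),None)[0,0]
    d=R.T@np.array([p[0],p[1],1]);o=-R.T@t
    return o+d*(z-o[2])/d[2]
def proj(c,P):
    return cv2.projectPoints(np.array(P,float).reshape(-1,3),np.array(c['rvec'],float),np.array(c['tvec'],float),np.array(c['K'],float),None)[0][:,0]
def snap(n,f,save=True):
    c=camera(n);cv2.imwrite('pics/%s.png'%f,c['pixels'][:,:,::-1]);pickle.dump(c,open(f+'.pkl','wb'));return c
E
python3 - <<'E'
from h import *
for n in('top','side'):
    c=snap(n,n+'0'); R=cv2.Rodrigues(np.array(c['rvec'],float))[0]; print(n,-R.T@np.array(c['tvec']).ravel(),c['K'][0][0])
print(readout.get_obs(),bot.tcp_to_grasp)
E
```

```text
top [0.27445078 0.00620199 1.38683351] 613.4476295237265
side [0.40794585 1.15511678 0.80734476] 492.8203641106695
{'clock': 0.1, 'joint_pos': array([-1.11898373e+00,  2.41375792e-01,  3.86875289e-03,  1.33517012e+00,
       -1.32566160e-05,  1.57073557e+00]), 'joint_vel': array([-0.0009251 ,  0.0006364 ,  0.00388665,  0.00083941, -0.00031259,
        0.00061519]), 'tau': array([-1.08233801e-04, -3.73138225e+01,  2.53009808e+01,  1.08269558e-02,
       -1.61461918e-05,  6.56031347e-06]), 'eef_pos': array([ 0.21802383, -0.449273  ,  0.19298671]), 'tool_rot': array([ 9.74584269e-01,  2.24019236e-01, -2.17076036e-04, -9.15045213e-04]), 'ft_force': array([ 0.73590264,  0.20317145, -0.05014241]), 'ft_torque': array([ 0.02664534,  0.0371381 , -0.06444216]), 'grasp_force': 0.0, 'grip_width': 0.08512189260452653} 0.0187
```

View pics/top0.png

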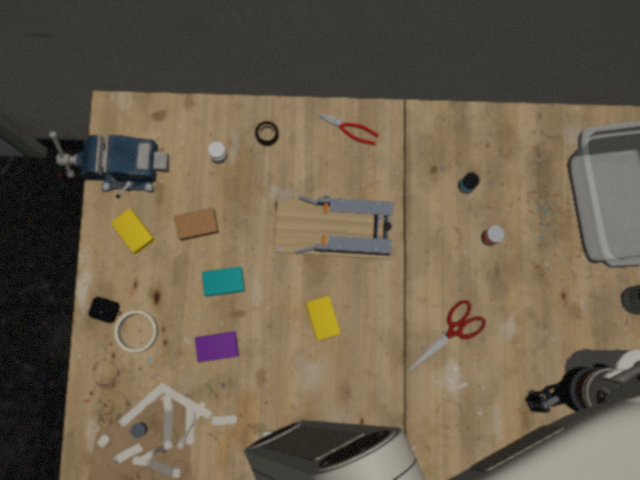

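View pics/side0.png

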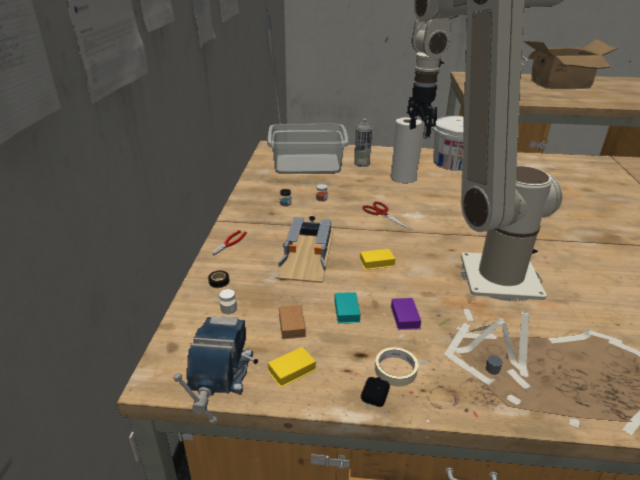

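Candidates shaped like the block, in the top view: brown (196,223), turquoise (223,281), purple (217,347), yellow (132,230) and yellow (323,318). Only the brown one at (196,223), side view (292,321), fits the cork block. The magazine is at top (335,226), with its open tray facing left and the push running right. The jars are at (217,152), (469,183) and (493,235). I'll check this in an enlarged crop.

```bash
python3 - <<'E'
from h import *
c=pickle.load(open('top0.pkl','rb'))
im=c['pixels'][:,:,::-1]
cv2.imwrite('pics/crop.png',cv2.resize(im[180:270,165:405],None,fx=3.33,fy=3.33,interpolation=cv2.INTER_CUBIC))
s=pickle.load(open('side0.pkl','rb'))
for c,(u0,v0,u1,v1) in((c,(168,200,225,245)),(s,(272,298,312,345))):
    h=cv2.cvtColor(np.ascontiguousarray(c['pixels'][v0:v1,u0:u1]),cv2.COLOR_RGB2HSV)
    m=c['pixels'][v0:v1,u0:u1].astype(int)
    print(m[len(m)//2,::4].tolist())
o=pickle.load(open('top0.pkl','rb'))
for p in [(275,200),(275,252),(390,200),(390,255),(325,226),(196,223)]: print(p,ray(o,*p,0.006).round(4))
E
```

```text
[[147, 127, 97], [152, 130, 99], [131, 98, 64], [135, 102, 65], [133, 98, 64], [138, 102, 67], [134, 99, 66], [135, 101, 66], [138, 104, 71], [132, 99, 66], [132, 99, 63], [135, 101, 67], [115, 89, 64], [146, 124, 93], [137, 117, 87]]
[[186, 155, 116], [186, 156, 117], [111, 85, 59], [166, 120, 79], [167, 121, 79], [169, 123, 79], [161, 116, 76], [166, 120, 77], [152, 121, 86], [182, 151, 111]]
(275, 200) [0.6099 0.0849 0.006 ]
(275, 252) [0.4885 0.081  0.006 ]
(390, 200) [ 0.6168 -0.181   0.006 ]
(390, 255) [ 0.488  -0.1813  0.006 ]
(325, 226) [ 0.5517 -0.0317  0.006 ]
(196, 223) [0.5512 0.2636 0.006 ]
```

View pics/crop.png

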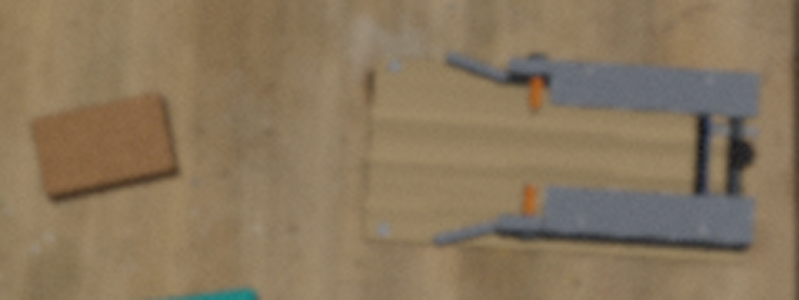

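The crop confirms a plain brown cork block at crop (105,146). It also shows the magazine with its orange flaps at crop (536,92) and (530,200), and the stop at about crop (703,155). Next I'll fit the poses.

```bash
cat > fit.py <<'E'
from h import *
from scipy.optimize import least_squares, minimize
def tf(p,P):
    c,s=np.cos(p[2]),np.sin(p[2]);P=np.array(P,float)
    return np.c_[p[0]+c*P[:,0]-s*P[:,1],p[1]+s*P[:,0]+c*P[:,1],P[:,2]]
BOX=np.array([[sx*.0285,sy*.0455,z] for sx in(-1,1) for sy in(-1,1) for z in(0,.026)])
def mask(c,box):
    u0,v0,u1,v1=box;im=cv2.GaussianBlur(np.ascontiguousarray(c['pixels']),(3,3),0).astype(float)
    r=im[...,2]/(im[...,0]+1); m=np.zeros(r.shape,np.uint8); m[v0:v1,u0:u1]=(r<.57)[v0:v1,u0:u1]
    n,l,st,_=cv2.connectedComponentsWithStats(m); k=1+np.argmax(st[1:,4]); return (l==k).astype(np.uint8)
def fitblock(views,x0,zoff=0):
    ms=[(c,mask(c,b)) for c,b in views]
    def cost(p):
        s=0
        for c,m in ms:
            h=cv2.convexHull(proj(c,tf(p,BOX+[0,0,zoff])).astype(np.float32)*16).round().astype(np.int32)
            q=np.zeros((480*1,640),np.uint8);cv2.fillConvexPoly(q,h,255,cv2.LINE_AA,4)
            s+=np.abs(q/255.-m).sum()/m.sum()
        return s
    best=min((minimize(cost,x0+np.array(d),method='Nelder-Mead',options=dict(initial_simplex=np.array(x0)+np.array(d)+np.array([[0,0,0],[.01,0,0],[0,.01,0],[0,0,.15]]))) for d in([0,0,0],[0,0,.2],[0,0,-.2])),key=lambda r:r.fun)
    return best.x,best.fun,[int(m.sum()) for _,m in ms]
E
python3 - <<'E'
from fit import *
t=pickle.load(open('top0.pkl','rb'));s=pickle.load(open('side0.pkl','rb'))
x0=[.551,.263,-1.57-1.57]
x0=[.551,.263,0.2+1.57-1.57]
for v in ([(t,(168,200,225,245))],[(s,(272,298,312,345))],[(t,(168,200,225,245)),(s,(272,298,312,345))]): 
    r=fitblock(v,x0);print(r[0].round(4),np.degrees(r[0][2]),r[1:])
uv=np.array([(372,70),(368,240),(549,103),(543,189),(537,110),(531,186)])/3.33+[165,180]
P=np.array([(-112,65,6),(-112,-65,6),(10,27.5,51),(10,-27.5,51),(1,26.5,37),(1,-26.5,37)])/1e3
f=lambda p:(proj(t,tf(p,P))-uv).ravel()
r=least_squares(f,[.55,-.03,-1.57]);m=r.x;print('mag',m.round(4),np.degrees(m[2]),r.fun.round(2))
# stop and lip end
for q in[(703,155),(699,155),(757,92),(751,220)]:
    u=np.array(q)/3.33+[165,180]
    for z in(.032,.051):
        w=ray(t,*u,z)[:2]-m[:2];c,sn=np.cos(m[2]),np.sin(m[2]);print(q,z,(w@[c,sn]).round(4),(w@[-sn,c]).round(4))
# check overlay side
Q=np.array([(-112,65,6),(-112,-65,6),(10,27.5,51),(10,-27.5,51),(150,48.5,50),(150,-48.5,50),(-62,0,6),(0,26.5,39),(0,-26.5,39)])/1e3
im=s['pixels'][200:360,250:360,::-1].copy();im=cv2.resize(im,None,fx=5,fy=3.75*1.333,interpolation=cv2.INTER_CUBIC)
im=cv2.resize(s['pixels'][205:290,265:350,::-1],None,fx=7,fy=7,interpolation=cv2.INTER_CUBIC)
for a in proj(s,tf(m,Q)): cv2.circle(im,tuple(int(k) for k in (a-[265,205]+.5)*7),4,(255,0,255),-1)
cv2.imwrite('pics/sidemag.png',im)
E
```

```text
[0.548  0.2612 0.2311] 13.239166353076946 (np.float64(0.1731598793363499), [1040])
[0.5482 0.2568 0.216 ] 12.37854356719488 (np.float64(0.108846611754987), [807])
[0.5477 0.2592 0.223 ] 12.775077350170726 (np.float64(0.29264616636855867), [1040, 807])
mag [ 0.5483 -0.0304 -1.5726] -90.10529835065145 [-0.16 -2.51 -0.9   2.09 -0.07  0.6   1.23 -0.97 -0.71  0.19  0.59  0.52]
(703, 155) 0.032 0.1158 0.0
(703, 155) 0.051 0.1137 -0.0038
(699, 155) 0.032 0.1131 -0.0001
(699, 155) 0.051 0.111 -0.0039
(757, 92) 0.032 0.1523 0.0447
(757, 92) 0.051 0.1497 0.0403
(751, 220) 0.032 0.1486 -0.0438
(751, 220) 0.051 0.146 -0.047
```

View pics/sidemag.png

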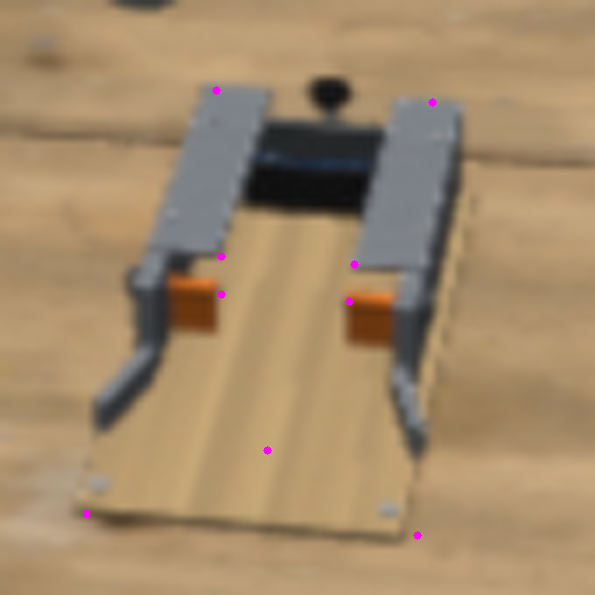

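```bash
python3 - <<'E'
from fit import *
t=pickle.load(open('top0.pkl','rb'));s=pickle.load(open('side0.pkl','rb'))
A=[((549,104),(10,27.5,51)),((543,188),(10,-27.5,51)),((758,115),(150,27.5,51)),((751,197),(150,-27.5,51)),((536,110),(1,26.5,37)),((530,186),(1,-26.5,37)),((374,66),(-112,65,6)),((366,241),(-112,-65,6))]
B=[((78,512),(-112,65,6)),((403,541),(-112,-65,6)),((220,255),(10,27.5,51)),((357,268),(10,-27.5,51)),((217,332),(0,26.5,17)),((346,345),(0,-26.5,17)),((270,90),(150,27.5,51)),((397,97),(150,-27.5,51))]
ua=(np.array([a for a,_ in A])+.5)/3.33-.5+[165,180];ub=(np.array([a for a,_ in B])+.5)/7-.5+[265,205]
Pa=np.array([b for _,b in A])/1e3;Pb=np.array([b for _,b in B])/1e3
fa=lambda p:(proj(t,tf(p,Pa))-ua).ravel();fb=lambda p:(proj(s,tf(p,Pb))-ub).ravel()
for n,f in(('top',fa),('side',fb),('both',lambda p:np.r_[fa(p),fb(p)])):
    r=least_squares(f,[.55,-.03,-1.57],loss='soft_l1',f_scale=.7);print(n,r.x.round(4),np.degrees(r.x[2]),f(r.x).round(1))
m=r.x;c,sn=np.cos(m[2]),np.sin(m[2])
for z in(.032,.008): w=ray(t,*(np.array((699,155))/3.33+[165,180]),z)[:2]-m[:2];print('stop',z,w@[c,sn])
for a in [(250,208),(250,170),(360,180)]:
  for z in (.008,.032): w=ray(s,*((np.array(a)+.5)/7-.5+[265,205]),z)[:2]-m[:2];print('stop side',a,z,w@[c,sn])
E
```

```text
top [ 0.5493 -0.029  -1.5978] -91.54938569914806 [-0.   0.3  0.6 -0.7 -0.2  0.2  1.2 -0.2 -0.4  0.1  0.3  0.4 -0.2 -2.6
 -1.2  0.4]
side [ 0.549  -0.0301 -1.6054] -91.98405759194361 [-0.4 -0.4  0.4 -0.5  0.1  0.  -0.6 -0.4  0.4  0.7  0.   0.4  0.4  0.1
 -0.3  0.4]
both [ 0.5492 -0.0292 -1.6002] -91.68193012384435 [ 0.1  0.4  0.7 -0.6 -0.1  0.4  1.3  0.  -0.3  0.2  0.4  0.5 -0.1 -2.6
 -1.2  0.4 -0.3 -0.1  0.5 -0.3 -0.1  0.2 -0.7 -0.2  0.3  0.9 -0.1  0.5
 -0.   0.2 -0.7  0.5]
stop 0.032 0.11433632967496853
stop 0.008 0.1168453875774023
stop side (250, 208) 0.008 0.1196919125287165
stop side (250, 208) 0.032 0.08067995731119683
stop side (250, 170) 0.008 0.15254099900234336
stop side (250, 170) 0.032 0.11254276337869075
stop side (360, 180) 0.008 0.1508253817506711
stop side (360, 180) 0.032 0.11087865683435885
```

The joint fit puts the magazine at (0.549, -0.030) with yaw -91.7°, and the stop face at about x=113 mm. The block is at (0.548, 0.259) with yaw 12.8°. I'll move over it now.

Emit:
{"name": "jog_arm", "arguments": {
  "motion": [
    {"x": 46.5, "y": -37.8, "spin": -9.6},
    {"x": 93, "y": -75.6, "spin": -19.2},
    {"x": 139.5, "y": -113.4, "spin": -28.8},
    {"x": 186, "y": -151.2, "spin": -38.4},
    {"x": 232.5, "y": -189, "spin": -48},
    {"x": 279, "y": -226.8, "spin": -57.6},
    {"x": 325.5, "y": -264.6, "spin": -67.2},
    {"x": 372, "y": -302.4, "spin": -76.9}
  ]
}}

```text
validation failed for argument at $.mo...
```

```bash
cat > d.py <<'E'
import sys
from h import *
from scipy.spatial.transform import Rotation as Ro
def delta(x,y,yawy,z):
    o=readout.get_obs();R=Ro.from_quat(o['tool_rot']).as_matrix()
    a=np.degrees(np.arctan2(R[1,1],R[0,1]));sp=-((yawy-a+90)%180-90)
    print('t',o['clock'],'tcp',o['eef_pos'].round(4),'tooly',a.round(2),'F',o['ft_force'].round(1),'w',round(o['grip_width'],4),'j6',o['joint_pos'][5].round(2))
    print('shift mm',(R.T@(np.array([x,y,z])-o['eef_pos'])*1e3).round(1),'spin',round(sp,1))
if __name__=='__main__': delta(*map(float,sys.argv[1:]))
E
python3 d.py .548 .259 12.8 .1
```

```text
t 0.1 tcp [ 0.218  -0.4493  0.193 ] tooly -64.11 F [ 0.7  0.2 -0.1] w 0.0851 j6 1.57
shift mm [ 606.1 -492.9   93.9] spin -76.9
```

Emit:
{"name": "jog_arm", "arguments": {
  "motion": [
    {"x": 46.5, "y": -37.8, "z": 0, "spin": -9.6, "fingers": -1},
    {"x": 93, "y": -75.6, "z": 0, "spin": -19.2, "fingers": -1},
    {"x": 139.5, "y": -113.4, "z": 0, "spin": -28.8, "fingers": -1},
    {"x": 186, "y": -151.2, "z": 0, "spin": -38.4, "fingers": -1},
    {"x": 232.5, "y": -189, "z": 0, "spin": -48, "fingers": -1},
    {"x": 279, "y": -226.8, "z": 0, "spin": -57.6, "fingers": -1},
    {"x": 325.5, "y": -264.6, "z": 0, "spin": -67.2, "fingers": -1},
    {"x": 372, "y": -302.4, "z": 0, "spin": -76.9, "fingers": -1}
  ]
}}

```text
clock: 1.1
eef_pos: [0.4212, -0.0135, 0.1937]
tool_rot: [0.622, 0.783, -0.0, 0.0]
ft_force: [0.6, -0.9, 0.9]
grip_width: 0.0855
grasp_force: 0.0
```

```bash
python3 d.py .548 .259 12.8 .1
```

```text
t 1.1 tcp [ 0.4212 -0.0135  0.1937] tooly 13.11 F [ 0.6 -0.9  0.9] w 0.0855 j6 1.31
shift mm [236.7 185.3  93.6] spin 0.3
```

Emit:
{"name": "jog_arm", "arguments": {
  "motion": [
    {"x": 45, "y": 35, "z": 0, "spin": 0, "fingers": -1},
    {"x": 90, "y": 70, "z": 0, "spin": 0, "fingers": -1},
    {"x": 135, "y": 105, "z": 15, "spin": 0, "fingers": -1},
    {"x": 180, "y": 140, "z": 40, "spin": 0, "fingers": -1},
    {"x": 215, "y": 170, "z": 65, "spin": 0, "fingers": -1},
    {"x": 236.5, "y": 185, "z": 93, "spin": 0, "fingers": -1},
    {"x": 236.5, "y": 185, "z": 93, "spin": 0, "fingers": -1},
    {"x": 236.5, "y": 185, "z": 93, "spin": 0, "fingers": -1}
  ]
}}

```text
clock: 2.1
eef_pos: [0.5487, 0.2556, 0.1009]
tool_rot: [0.624, 0.781, -0.001, -0.0]
ft_force: [0.4, -0.3, 0.1]
grip_width: 0.0852
grasp_force: 0.0
```

```bash
python3 d.py .548 .259 12.8 .003; python3 - <<'E'
from fit import *
s=snap('side','side1')
cv2.imwrite('pics/s1.png',cv2.resize(s['pixels'][200:380,220:420,::-1],None,fx=3,fy=3,interpolation=cv2.INTER_CUBIC))
E
```

```text
t 2.1 tcp [0.5487 0.2556 0.1009] tooly 12.77 F [ 0.4 -0.3  0.1] w 0.0852 j6 1.78
shift mm [ 3.5  0.2 97.9] spin -0.0
```

View pics/s1.png

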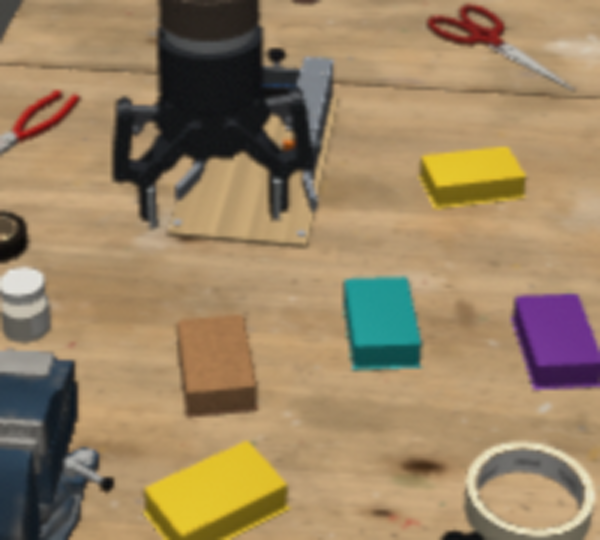

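The open fingers hang over the block (crop (217,365)), straddling its short side, and the area around it is clear. Descend and grip.

Emit:
{"name": "jog_arm", "arguments": {
  "motion": [
    {"x": 3.5, "y": 0, "z": 30, "spin": 0, "fingers": -1},
    {"x": 3.5, "y": 0, "z": 60, "spin": 0, "fingers": -1},
    {"x": 3.5, "y": 0, "z": 85, "spin": 0, "fingers": -1},
    {"x": 3.5, "y": 0, "z": 98, "spin": 0, "fingers": -1},
    {"x": 3.5, "y": 0, "z": 98, "spin": 0, "fingers": -1},
    {"x": 3.5, "y": 0, "z": 98, "spin": 0, "fingers": 1},
    {"x": 3.5, "y": 0, "z": 98, "spin": 0, "fingers": 1},
    {"x": 3.5, "y": 0, "z": 98, "spin": 0, "fingers": 1}
  ]
}}

```text
clock: 3.15
eef_pos: [0.5488, 0.2599, 0.0036]
tool_rot: [0.624, 0.781, 0.001, 0.0]
ft_force: [0.1, -1.0, 0.6]
grip_width: 0.032
grasp_force: 0.0
```

Emit:
{"name": "jog_arm", "arguments": {
  "motion": [
    {"x": 0, "y": 0, "z": 0, "spin": 0, "fingers": 1},
    {"x": 0, "y": 0, "z": 0, "spin": 0, "fingers": 1},
    {"x": 0, "y": 0, "z": 0, "spin": 0, "fingers": 1}
  ]
}}

```text
clock: 3.52
eef_pos: [0.5482, 0.2596, 0.0027]
tool_rot: [0.624, 0.781, -0.0, -0.0]
ft_force: [-0.7, 0.3, -0.5]
grip_width: -0.0
grasp_force: 0.0
```

```bash
python3 - <<'E'
from fit import *
s=snap('side','side2');t=snap('top','top2')
a=cv2.resize(s['pixels'][260:360,240:340,::-1],(400,400),interpolation=cv2.INTER_CUBIC)
b=cv2.resize(t['pixels'][170:270,150:250,::-1],(400,400),interpolation=cv2.INTER_CUBIC)
cv2.imwrite('pics/s2.png',np.hstack([a,b]))
E
```

```text
(no output)
```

View pics/s2.png

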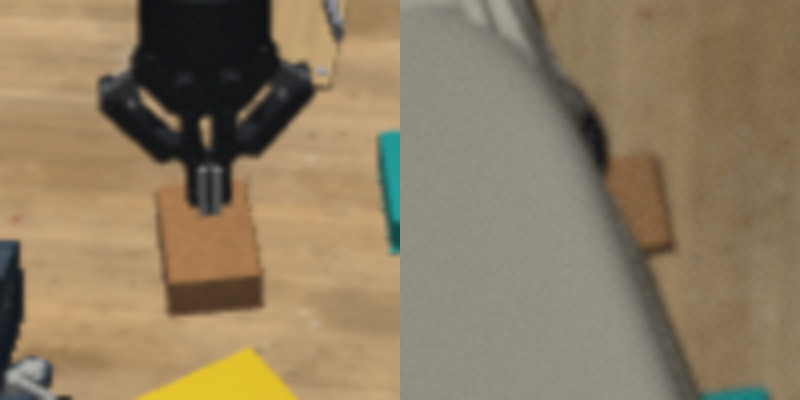

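```bash
python3 - <<'E'
from fit import *
s=pickle.load(open('side2.pkl','rb'));s0=pickle.load(open('side0.pkl','rb'));s1=pickle.load(open('side1.pkl','rb'))
print('rvec',s['rvec'],s0['rvec'],s['tvec'],s0['tvec'])
print('tcp proj',proj(s,[[.548,.2596,z] for z in(.003,.013,.026,.04)]).round(1).tolist(),'seen',(292.5,313))
for z in(.003,.015,.026,.033): print(z,ray(s,292,312.5,z).round(4))
o=readout.get_obs();print(o['joint_pos'],o['ft_force'],o['ft_torque'],o['grasp_force'],o['grip_width'])
print('s0 block corners',proj(s0,tf([.5477,.2592,.223],BOX)).round(1).tolist())
print('start tcp proj',proj(s0,[[.218,-.4493,.193]]))
E
```

```text
rvec [ 0.13800245 -2.70950761  1.50683814] [ 0.13800245 -2.70950761  1.50683814] [0.50918656 0.10361992 1.37204668] [0.50918656 0.10361992 1.37204668]
tcp proj [[291.5, 324.0], [291.4, 320.9], [291.3, 316.8], [291.2, 312.2]] seen (292.5, 313)
0.003 [0.5527 0.2172 0.003 ]
0.015 [0.5505 0.2312 0.015 ]
0.026 [0.5486 0.244  0.026 ]
0.033 [0.5473 0.2521 0.033 ]
[ 4.42328240e-01  5.88183244e-01  1.37170410e-02  9.96504646e-01
 -2.74284200e-06  1.78989893e+00] [-0.20769303 -1.46688011 -0.67273767] [-8.27312896e-05  2.91493343e-02  1.73165998e-03] 0.0 0.00021404145212559398
s0 block corners [[301.5, 311.8], [301.4, 303.7], [305.4, 336.9], [305.3, 328.6], [278.7, 313.5], [278.4, 305.4], [281.1, 338.9], [280.8, 330.5]]
start tcp proj [[416.49846379 148.04448564]]
```

```bash
python3 - <<'E'
from fit import *
s=pickle.load(open('side1.pkl','rb'))
for p,y in(((270,276),.2656),((312.7,271.7),.2456),):
    for dy in(0,.011):
        a=ray(s,*p,0);b=ray(s,*p,.2);k=(y+dy-a[1])/(b[1]-a[1]);print(p,dy,(a+k*(b-a)).round(4))
s=pickle.load(open('side2.pkl','rb'))
for dy in(0,.011):
    p=(292,312.5);a=ray(s,*p,0);b=ray(s,*p,.2);k=(.2596+dy-a[1])/(b[1]-a[1]);print(p,dy,(a+k*(b-a)).round(4))
E
```

```text
(270, 276) 0 [0.5937 0.2656 0.1472]
(270, 276) 0.011 [0.5914 0.2766 0.1554]
(312.7, 271.7) 0 [0.4987 0.2456 0.1524]
(312.7, 271.7) 0.011 [0.4976 0.2566 0.1603]
(292, 312.5) 0 [0.5461 0.2596 0.0394]
(292, 312.5) 0.011 [0.5445 0.2706 0.0488]
```

In the crop the shut fingertips hang above the block's top (tips at side px (292,312)). By the image they are about 40 mm higher than the reported TCP. I'll open the fingers and go lower in small steps, watching the force.

Emit:
{"name": "jog_arm", "arguments": {
  "motion": [
    {"x": 0, "y": 0, "z": 0, "spin": 0, "fingers": -1},
    {"x": 0, "y": 0, "z": 0, "spin": 0, "fingers": -1},
    {"x": 0, "y": 0, "z": 0, "spin": 0, "fingers": -1},
    {"x": 0, "y": 0, "z": 0, "spin": 0, "fingers": -1},
    {"x": 0, "y": 0, "z": 0, "spin": 0, "fingers": -1},
    {"x": 0, "y": 0, "z": 4, "spin": 0, "fingers": -1},
    {"x": 0, "y": 0, "z": 8, "spin": 0, "fingers": -1},
    {"x": 0, "y": 0, "z": 12, "spin": 0, "fingers": -1}
  ]
}}

```text
clock: 4.62
eef_pos: [0.548, 0.2595, -0.0097]
tool_rot: [0.624, 0.781, -0.0, -0.0]
ft_force: [0.6, 0.8, -0.1]
grip_width: 0.0858
grasp_force: 0.0
```

Emit:
{"name": "jog_arm", "arguments": {
  "motion": [
    {"x": 0, "y": 0, "z": 3, "spin": 0, "fingers": -1},
    {"x": 0, "y": 0, "z": 6, "spin": 0, "fingers": -1}
  ]
}}

```text
clock: 4.88
eef_pos: [0.5482, 0.2596, -0.0155]
tool_rot: [0.624, 0.781, -0.0, -0.0]
ft_force: [-0.1, 0.1, -0.4]
grip_width: 0.0856
grasp_force: 0.0
```

Emit:
{"name": "jog_arm", "arguments": {
  "motion": [
    {"x": 0, "y": 0, "z": 3, "spin": 0, "fingers": -1},
    {"x": 0, "y": 0, "z": 6, "spin": 0, "fingers": -1}
  ]
}}

```text
clock: 5.12
eef_pos: [0.5483, 0.2596, -0.0214]
tool_rot: [0.624, 0.781, 0.0, 0.0]
ft_force: [-0.0, 0.2, -0.3]
grip_width: 0.0853
grasp_force: 0.0
```

Emit:
{"name": "jog_arm", "arguments": {
  "motion": [
    {"x": 0, "y": 0, "z": 3, "spin": 0, "fingers": -1},
    {"x": 0, "y": 0, "z": 6, "spin": 0, "fingers": -1}
  ]
}}

```text
clock: 5.38
eef_pos: [0.5483, 0.2596, -0.0274]
tool_rot: [0.624, 0.781, 0.0, -0.0]
ft_force: [-0.2, -0.8, -0.5]
grip_width: 0.0854
grasp_force: 0.0
```

Emit:
{"name": "jog_arm", "arguments": {
  "motion": [
    {"x": 0, "y": 0, "z": 3, "spin": 0, "fingers": -1},
    {"x": 0, "y": 0, "z": 6, "spin": 0, "fingers": -1}
  ]
}}

```text
clock: 5.62
eef_pos: [0.5482, 0.2596, -0.0334]
tool_rot: [0.624, 0.781, -0.0, -0.0]
ft_force: [-0.2, -0.0, -0.3]
grip_width: 0.0855
grasp_force: 0.0
```

```bash
python3 - <<'E'
from fit import *
s=snap('side','side3')
cv2.imwrite('pics/s3.png',cv2.resize(s['pixels'][265:345,245:345,::-1],None,fx=6,fy=6,interpolation=cv2.INTER_CUBIC))
E
```

```text
(no output)
```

View pics/s3.png

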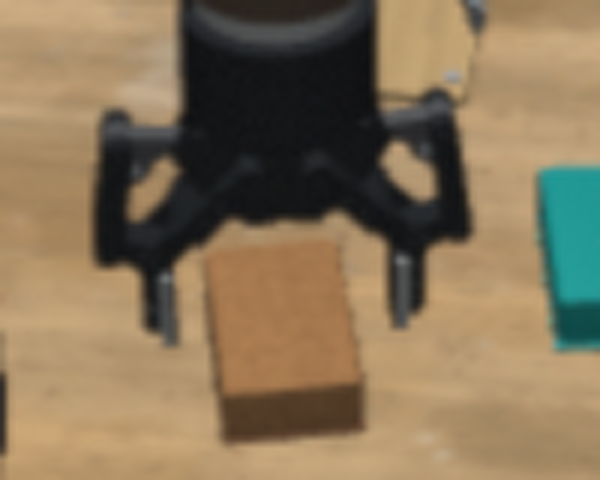

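```bash
python3 - <<'E'
from fit import *
s=pickle.load(open('side3.pkl','rb'))
for p,y in(((273.3,322.5),.2692),((312,319.5),.2500)):
    for dy in(0,.011):
        a=ray(s,*p,0);b=ray(s,*p,.2);k=(y+dy-a[1])/(b[1]-a[1]);print(p,dy,(a+k*(b-a)).round(4))
E
```

```text
(273.3, 322.5) 0 [0.5905 0.2692 0.0123]
(273.3, 322.5) 0.011 [0.5883 0.2802 0.0222]
(312, 319.5) 0 [0.4992 0.25   0.0136]
(312, 319.5) 0.011 [0.498  0.261  0.0233]
```

The open tips straddle the block at about 13–22 mm height (crop (170,345) and (402,327)). Lower 3 mm more and close.

Emit:
{"name": "jog_arm", "arguments": {
  "motion": [
    {"x": 0, "y": 0, "z": 3, "spin": 0, "fingers": -1},
    {"x": 0, "y": 0, "z": 3, "spin": 0, "fingers": 1},
    {"x": 0, "y": 0, "z": 3, "spin": 0, "fingers": 1},
    {"x": 0, "y": 0, "z": 3, "spin": 0, "fingers": 1},
    {"x": 0, "y": 0, "z": 3, "spin": 0, "fingers": 1},
    {"x": 0, "y": 0, "z": 3, "spin": 0, "fingers": 1}
  ]
}}

```text
clock: 6.42
eef_pos: [0.5486, 0.2598, -0.0358]
tool_rot: [0.624, 0.781, 0.0, 0.0]
ft_force: [-0.2, 0.4, 2.4]
grip_width: 0.0551
grasp_force: 65.5
```

Emit:
{"name": "jog_arm", "arguments": {
  "motion": [
    {"x": 0, "y": 0, "z": -25, "spin": 0, "fingers": 1},
    {"x": 0, "y": 0, "z": -60, "spin": 0, "fingers": 1},
    {"x": -20, "y": -4, "z": -80, "spin": -10, "fingers": 1},
    {"x": -60, "y": -13, "z": -80, "spin": -20, "fingers": 1},
    {"x": -100, "y": -22, "z": -80, "spin": -30, "fingers": 1},
    {"x": -140, "y": -31, "z": -80, "spin": -40, "fingers": 1},
    {"x": -180, "y": -39, "z": -80, "spin": -50, "fingers": 1},
    {"x": -212, "y": -46, "z": -80, "spin": -60, "fingers": 1}
  ]
}}

```text
clock: 7.42
eef_pos: [0.5496, 0.0411, 0.0433]
tool_rot: [0.147, 0.989, -0.0, -0.001]
ft_force: [0.1, 0.8, -0.2]
grip_width: 0.0555
grasp_force: 65.1
```

Emit:
{"name": "jog_arm", "arguments": {
  "motion": [
    {"x": 0, "y": 0, "z": 0, "spin": -8, "fingers": 1},
    {"x": 0, "y": 0, "z": 0, "spin": -15.5, "fingers": 1},
    {"x": 0, "y": 0, "z": 0, "spin": -15.5, "fingers": 1},
    {"x": 0, "y": 0, "z": 0, "spin": -15.5, "fingers": 1}
  ]
}}

```text
clock: 7.92
eef_pos: [0.55, 0.0428, 0.0435]
tool_rot: [0.016, 1.0, -0.0, -0.0]
ft_force: [-0.6, -0.9, -0.9]
grip_width: 0.0556
grasp_force: 65.1
```

```bash
python3 d.py .5511 .0425 88.3 -.0295; python3 - <<'E'
from fit import *
s=snap('side','side4');t=snap('top','top4')
a=cv2.resize(s['pixels'][190:310,240:370,::-1],(520,480),interpolation=cv2.INTER_CUBIC)
b=cv2.resize(t['pixels'][180:270,240:310,::-1],(280,360),interpolation=cv2.INTER_CUBIC)
cv2.imwrite('pics/s4.png',np.hstack([a,np.vstack([b,np.zeros((120,280,3),np.uint8)])]))
E
```

```text
t 7.925 tcp [0.55   0.0428 0.0435] tooly 88.19 F [-0.6 -0.9 -0.9] w 0.0556 j6 0.11
shift mm [-1.1 -0.2 73. ] spin -0.1
```

View pics/s4.png

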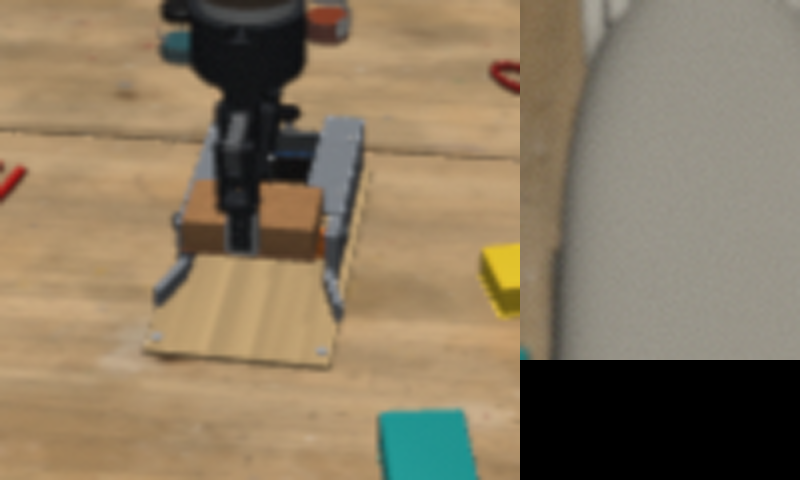

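```bash
python3 - <<'E'
from fit import *
s=pickle.load(open('side4.pkl','rb'))
def ry(p,y):
    a=ray(s,*p,0);b=ray(s,*p,.2);k=(y-a[1])/(b[1]-a[1]);return (a+k*(b-a)).round(4)
for q in [(180,247),(322,259),(185,222),(322,230),(241,255)]: print(q,ry(((q[0]+.5)/4-.5+240,(q[1]+.5)/4-.5+190),.0713))
from scipy.optimize import minimize
# render fit with finger occlusion ignored: brown extents
im=s['pixels'].astype(float);r=im[...,2]/(im[...,0]+1);m=(r<.56)&(im[...,0]>80);m[:232]=0;m[256:]=0;m[:,:280]=0;m[:,326:]=0
for v in range(236,255,2): u=np.flatnonzero(m[v]);print(v,u.min() if len(u) else None,u.max() if len(u) else None)
E
```

```text
(180, 247) [0.5915 0.0713 0.0873]
(322, 259) [0.4966 0.0713 0.0848]
(185, 222) [0.5876 0.0713 0.1073]
(322, 230) [0.4969 0.0713 0.1076]
(241, 255) [0.5506 0.0713 0.084 ]
236 282 315
238 288 319
240 287 319
242 287 319
244 286 320
246 286 320
248 290 320
250 307 320
252 286 320
254 305 320
```

The block is held level over the tray. Its centre is about 7–8 mm to the image right of the fingers (face spans crop columns 180 to 322, finger at 241). I'll correct that, lower most of the way and measure again.

Emit:
{"name": "jog_arm", "arguments": {
  "motion": [
    {"x": -4, "y": 0, "z": 15, "spin": 0, "fingers": 1},
    {"x": -8, "y": 0, "z": 30, "spin": 0, "fingers": 1},
    {"x": -8, "y": 0, "z": 45, "spin": 0, "fingers": 1},
    {"x": -8, "y": 0, "z": 50, "spin": 0, "fingers": 1},
    {"x": -8, "y": 0, "z": 50, "spin": 0, "fingers": 1}
  ]
}}

```text
clock: 8.65
eef_pos: [0.5576, 0.0424, -0.007]
tool_rot: [0.015, 1.0, -0.0, -0.001]
ft_force: [-0.2, -0.5, -0.2]
grip_width: 0.0554
grasp_force: 65.1
```

```bash
python3 d.py .5511 .0425 88.3 -.0295; python3 - <<'E'
from fit import *
s=snap('side','side5')
m=np.array([.549,-.0297,np.radians(-91.7)])
im=cv2.resize(s['pixels'][200:300,250:360,::-1],None,fx=6,fy=6,interpolation=cv2.INTER_CUBIC)
B=np.array([[-72+a*28.5,b*45.5,29+c] for a in(-1,1) for b in(-1,1) for c in(0,26)])/1e3
for a in proj(s,tf(m,B)): cv2.circle(im,tuple(int(k) for k in (a-[250,200]+.5)*6),3,(255,0,255),-1)
cv2.imwrite('pics/s5.png',im)
E
```

```text
t 8.65 tcp [ 0.5576  0.0424 -0.007 ] tooly 88.28 F [-0.2 -0.5 -0.2] w 0.0554 j6 0.11
shift mm [ 6.5 -0.1 22.5] spin -0.0
```

View pics/s5.png

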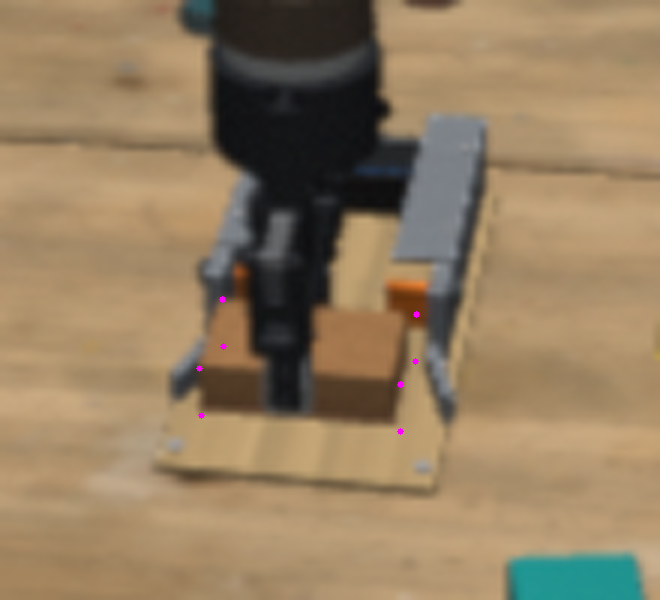

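The held block lines up with the lane: its front bottom corners (202,407) and (395,420) match the predicted ones within a pixel or two. Lower until it touches.

Emit:
{"name": "jog_arm", "arguments": {
  "motion": [
    {"x": 0, "y": 0, "z": 7, "spin": 0, "fingers": 1},
    {"x": 0, "y": 0, "z": 14, "spin": 0, "fingers": 1},
    {"x": 0, "y": 0, "z": 20, "spin": 0, "fingers": 1},
    {"x": 0, "y": 0, "z": 21, "spin": 0, "fingers": 1}
  ]
}}

```text
clock: 9.2
eef_pos: [0.5577, 0.0424, -0.0279]
tool_rot: [0.015, 1.0, -0.0, -0.001]
ft_force: [0.1, -0.8, -0.3]
grip_width: 0.0553
grasp_force: 65.1
```

Emit:
{"name": "jog_arm", "arguments": {
  "motion": [
    {"x": 0, "y": 0, "z": 1, "spin": 0, "fingers": 1},
    {"x": 0, "y": 0, "z": 1.5, "spin": 0, "fingers": 1}
  ]
}}

```text
clock: 9.45
eef_pos: [0.5585, 0.0425, -0.0286]
tool_rot: [0.015, 1.0, 0.0, 0.0]
ft_force: [-0.6, -0.4, 0.1]
grip_width: 0.0555
grasp_force: 65.1
```

Emit:
{"name": "jog_arm", "arguments": {
  "motion": [
    {"x": 0, "y": 0, "z": 0.7, "spin": 0, "fingers": 1},
    {"x": 0, "y": 0, "z": 1, "spin": 0, "fingers": 1}
  ]
}}

```text
clock: 9.7
eef_pos: [0.5584, 0.0425, -0.0296]
tool_rot: [0.015, 1.0, 0.0, 0.0]
ft_force: [-0.4, -0.3, 0.5]
grip_width: 0.0557
grasp_force: 65.1
```

Emit:
{"name": "jog_arm", "arguments": {
  "motion": [
    {"x": 0, "y": 0, "z": 0, "spin": 0, "fingers": -1},
    {"x": 0, "y": 0, "z": 0, "spin": 0, "fingers": -1},
    {"x": 0, "y": 0, "z": 0, "spin": 0, "fingers": -1},
    {"x": 0, "y": 0, "z": 0, "spin": 0, "fingers": -1},
    {"x": 0, "y": 0, "z": -15, "spin": 0, "fingers": -1},
    {"x": 0, "y": 0, "z": -40, "spin": 0, "fingers": -1},
    {"x": 0, "y": 0, "z": -60, "spin": 0, "fingers": -1},
    {"x": 0, "y": 0, "z": -60, "spin": 0, "fingers": -1}
  ]
}}

```text
clock: 10.7
eef_pos: [0.5605, 0.0426, 0.0331]
tool_rot: [0.015, 1.0, 0.0, 0.003]
ft_force: [0.5, 1.1, -0.1]
grip_width: 0.0855
grasp_force: 0.0
```

Emit:
{"name": "jog_arm", "arguments": {
  "motion": [
    {"x": 2, "y": 35, "z": 0, "spin": 0, "fingers": 1},
    {"x": 5, "y": 68, "z": 0, "spin": 0, "fingers": 1},
    {"x": 5, "y": 68, "z": 0, "spin": 0, "fingers": 1},
    {"x": 5, "y": 68, "z": 0, "spin": 0, "fingers": 1},
    {"x": 5, "y": 68, "z": 20, "spin": 0, "fingers": 1},
    {"x": 5, "y": 68, "z": 40, "spin": 0, "fingers": 1},
    {"x": 5, "y": 68, "z": 50, "spin": 0, "fingers": 1},
    {"x": 5, "y": 68, "z": 54, "spin": 0, "fingers": 1}
  ]
}}

```text
clock: 11.7
eef_pos: [0.555, 0.1098, -0.0243]
tool_rot: [0.015, 1.0, -0.0, -0.001]
ft_force: [-0.4, 0.3, 0.9]
grip_width: 0.0005
grasp_force: 0.0
```

```bash
python3 d.py .5528 .1055 88.3 -.024; python3 - <<'E'
from fit import *
s=snap('side','side6');t=snap('top','top6')
a=cv2.resize(s['pixels'][200:300,250:350,::-1],(480,480),interpolation=cv2.INTER_CUBIC)
b=cv2.resize(t['pixels'][180:270,250:310,::-1],(320,480),interpolation=cv2.INTER_CUBIC)
cv2.imwrite('pics/s6.png',np.hstack([a,b]))
E
```

```text
t 11.7 tcp [ 0.555   0.1098 -0.0243] tooly 88.23 F [-0.4  0.3  0.9] w 0.0005 j6 0.23
shift mm [ 2.  -4.3 -0.3] spin -0.1
```

View pics/s6.png

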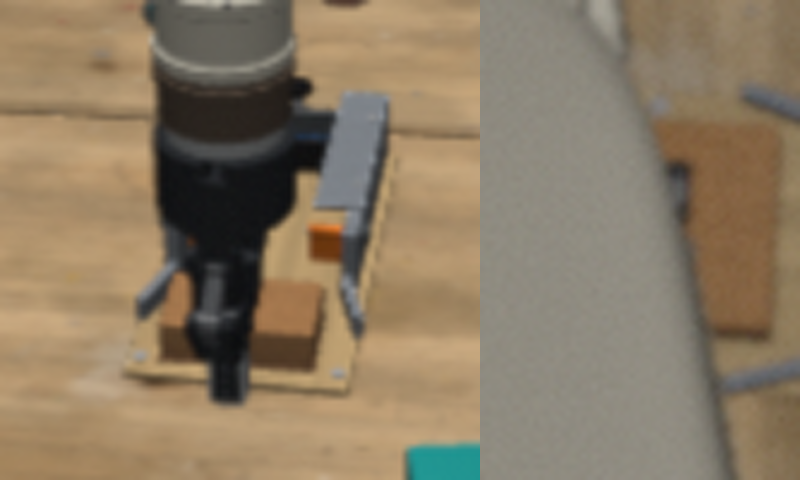

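The block lies flat on the tray, long side across the lane (side crop (240,330)), with the shut fingers behind it at (228,390). In the top crop its ends are at (780,125) and (768,335), and the cheek tips at (745,90) and (725,385). I'll compute the lateral offsets.

```bash
python3 - <<'E'
from fit import *
t=pickle.load(open('top6.pkl','rb'));s=pickle.load(open('side6.pkl','rb'))
m=np.array([.549,-.0297,np.radians(-91.7)]);c,sn=np.cos(m[2]),np.sin(m[2])
def L(w): w=w[:2]-m[:2];return (np.array([w@[c,sn],w@[-sn,c]])*1e3).round(1)
for q,z in[((780,125),.032),((768,335),.032),((745,90),.028),((725,385),.028)]:
    print('top',q,L(ray(t,250+(q[0]-480)/5.333,180+q[1]/5.333,z)))
for q,z in[((161,360),.006),((315,370),.006),((322,285),.032),((165,325),.032),((312,330),.032)]:
    print('side',q,L(ray(s,250+q[0]/4.8,200+q[1]/4.8,z)))
E
```

```text
top (780, 125) [-43.6  47.2]
top (768, 335) [-43.8 -43.4]
top (745, 90) [-59.4  62.6]
top (725, 385) [-60.7 -65. ]
side (161, 360) [-97.7  45.3]
side (315, 370) [-95.  -43.5]
side (322, 285) [-46.8 -41.2]
side (165, 325) [-99.3  42.1]
side (312, 330) [-92.5 -41.2]
```

```bash
python3 - <<'E'
from fit import *
s=pickle.load(open('side6.pkl','rb'))
print((proj(s,[[.555,.1098,.01],[.555,.1248,.012],[.550,.1248,.012]])-[250,200])*4.8)
im=s['pixels'].astype(int).sum(2)
for v in (278,280,282,283): print(v,im[v,286:310].tolist())
E
```

```text
[[224.04326773 404.5661772 ]
 [220.44177511 418.0490863 ]
 [229.45246786 418.6529406 ]]
278 [317, 338, 360, 380, 411, 418, 398, 300, 160, 72, 76, 70, 70, 123, 204, 228, 385, 428, 431, 439, 443, 446, 440, 441]
280 [336, 346, 360, 371, 381, 361, 345, 278, 154, 74, 71, 66, 69, 107, 203, 207, 248, 267, 273, 277, 290, 294, 305, 328]
282 [430, 424, 415, 411, 416, 422, 422, 330, 181, 97, 96, 93, 82, 115, 221, 309, 386, 408, 407, 410, 414, 412, 412, 415]
283 [419, 414, 414, 414, 421, 428, 429, 373, 267, 199, 176, 162, 156, 173, 257, 366, 418, 430, 433, 440, 444, 438, 436, 435]
```

The fingers and block are both within about 2 mm of mid-lane. Push along tool -y.

Emit:
{"name": "jog_arm", "arguments": {
  "motion": [
    {"x": 0, "y": -10, "z": 0, "spin": 0, "fingers": 1},
    {"x": 0, "y": -18, "z": 0, "spin": 0, "fingers": 1},
    {"x": 0, "y": -24, "z": 0, "spin": 0, "fingers": 1},
    {"x": 0, "y": -30, "z": 0, "spin": 0, "fingers": 1},
    {"x": 0, "y": -36, "z": 0, "spin": 0, "fingers": 1},
    {"x": 0, "y": -42, "z": 0, "spin": 0, "fingers": 1},
    {"x": 0, "y": -48, "z": 0, "spin": 0, "fingers": 1},
    {"x": 0, "y": -54, "z": 0, "spin": 0, "fingers": 1}
  ]
}}

```text
clock: 12.8
eef_pos: [0.5537, 0.0563, -0.0237]
tool_rot: [0.015, 1.0, 0.0, 0.0]
ft_force: [0.5, 1.0, 0.4]
grip_width: -0.0001
grasp_force: 0.3
```

Emit:
{"name": "jog_arm", "arguments": {
  "motion": [
    {"x": 0, "y": -5, "z": 0, "spin": 0, "fingers": 1},
    {"x": 0, "y": -10, "z": 0, "spin": 0, "fingers": 1},
    {"x": 0, "y": -15, "z": 0, "spin": 0, "fingers": 1},
    {"x": 0, "y": -20, "z": 0, "spin": 0, "fingers": 1}
  ]
}}

```text
clock: 13.3
eef_pos: [0.5531, 0.0366, -0.0237]
tool_rot: [0.015, 1.0, 0.0, 0.0]
ft_force: [0.2, 1.7, 0.1]
grip_width: 0.0
grasp_force: 0.8
```

```bash
cat > where.py <<'E'
from fit import *
s=camera('side');t=camera('top')
m=np.array([.549,-.0297,np.radians(-91.7)]);c,sn=np.cos(m[2]),np.sin(m[2])
o=readout.get_obs();w=o['eef_pos'][:2]-m[:2];print(o['clock'],'tcp lane',(w@[c,sn]).round(4),(w@[-sn,c]).round(4),'z',o['eef_pos'][2],'F along',(o['ft_force'][:2]@[c,sn]).round(2),o['ft_force'].round(1))
# bottom rear edge/top face of block seen in side: brown extents per lane x sampled lines at z=.032 and deck
for y in(-.032,-.02,.02,.032):
    xs=np.arange(-.11,.12,.004);p=proj(s,tf(m,np.c_[xs,0*xs+y,0*xs+.032])).round().astype(int)
    r=[s['pixels'][v,u].astype(float) for u,v in p]
    print('y',y,''.join('B' if a[2]/(a[0]+1)<.57 and a[0]>60 and a[0]-a[1]>a[0]*.2 and a[0]-a[1]<a[0]*.36 else 'O' if a[0]-a[1]>a[0]*.4 and a[0]>90 else '#' if a.sum()<150 else '.' for a in r))
E
python3 where.py
```

```text
13.4 tcp lane -0.0657 0.0021 z -0.023735391730170086 F along -0.53 [0.5 0.5 0.3]
y -0.032 .......BBBBBBBBBBBBBBBBBBBBBBBOOOB........................
y -0.02 .......BBBBBBBBBBBBBBBBBBBBBBB...................#########
y 0.02 .......BBBBBBBBB########..............####################
y 0.032 ......BBBBBBBBBBBBBBBBBBBB..BB############################
```

Emit:
{"name": "jog_arm", "arguments": {
  "motion": [
    {"x": 0, "y": -6, "z": 0, "spin": 0, "fingers": 1},
    {"x": 0, "y": -12, "z": 0, "spin": 0, "fingers": 1},
    {"x": 0, "y": -18, "z": 0, "spin": 0, "fingers": 1},
    {"x": 0, "y": -24, "z": 0, "spin": 0, "fingers": 1}
  ]
}}

```text
clock: 13.9
eef_pos: [0.5523, 0.012, -0.0237]
tool_rot: [0.015, 1.0, -0.0, -0.0]
ft_force: [0.4, 1.0, 0.4]
grip_width: -0.0
grasp_force: 0.3
```

Emit:
{"name": "jog_arm", "arguments": {
  "motion": [
    {"x": 0, "y": -6, "z": 0, "spin": 0, "fingers": 1},
    {"x": 0, "y": -12, "z": 0, "spin": 0, "fingers": 1},
    {"x": 0, "y": -18, "z": 0, "spin": 0, "fingers": 1},
    {"x": 0, "y": -24, "z": 0, "spin": 0, "fingers": 1}
  ]
}}

```text
clock: 14.4
eef_pos: [0.5516, -0.0118, -0.0237]
tool_rot: [0.015, 1.0, -0.0, -0.0]
ft_force: [-0.2, 0.4, -0.1]
grip_width: 0.0001
grasp_force: 0.2
```

```bash
python3 where.py
```

```text
14.5 tcp lane -0.0176 0.0021 z -0.023700813936198717 F along -0.13 [ 0.1  0.1 -0.3]
y -0.032 ..................BBBBBBBBBBBBOOOOOOB.....................
y -0.02 ..................BBBBBBBBBBBBBBBBBBBBBBBB.......#########
y 0.02 ...................BBBBBBBBBBB######...............#######
y 0.032 ...................BBBBBBBBBBBB.OOO.B.......##############
```

Emit:
{"name": "jog_arm", "arguments": {
  "motion": [
    {"x": 0, "y": -6, "z": 0, "spin": 0, "fingers": 1},
    {"x": 0, "y": -12, "z": 0, "spin": 0, "fingers": 1},
    {"x": 0, "y": -18, "z": 0, "spin": 0, "fingers": 1},
    {"x": 0, "y": -24, "z": 0, "spin": 0, "fingers": 1}
  ]
}}

```text
clock: 15.0
eef_pos: [0.5509, -0.0358, -0.0237]
tool_rot: [0.015, 1.0, -0.0, -0.0]
ft_force: [-0.2, 1.2, 1.2]
grip_width: -0.0002
grasp_force: 0.2
```

Emit:
{"name": "jog_arm", "arguments": {
  "motion": [
    {"x": 0, "y": -3, "z": 0, "spin": 0, "fingers": 1},
    {"x": 0, "y": -6, "z": 0, "spin": 0, "fingers": 1},
    {"x": 0, "y": -8, "z": 0, "spin": 0, "fingers": 1}
  ]
}}

```text
clock: 15.38
eef_pos: [0.5507, -0.0435, -0.0237]
tool_rot: [0.015, 1.0, 0.0, -0.0]
ft_force: [-0.3, 0.7, 0.6]
grip_width: 0.0004
grasp_force: 0.1
```

Emit:
{"name": "jog_arm", "arguments": {
  "motion": [
    {"x": 0, "y": -2, "z": 0, "spin": 0, "fingers": 1},
    {"x": 0, "y": -4, "z": 0, "spin": 0, "fingers": 1},
    {"x": 0, "y": -6, "z": 0, "spin": 0, "fingers": 1}
  ]
}}

```text
clock: 15.75
eef_pos: [0.5505, -0.0494, -0.0237]
tool_rot: [0.015, 1.0, -0.0, -0.0]
ft_force: [0.1, -0.0, -0.2]
grip_width: -0.0001
grasp_force: 0.1
```

Emit:
{"name": "jog_arm", "arguments": {
  "motion": [
    {"x": 0, "y": -2, "z": 0, "spin": 0, "fingers": 1},
    {"x": 0, "y": -4, "z": 0, "spin": 0, "fingers": 1},
    {"x": 0, "y": -6, "z": 0, "spin": 0, "fingers": 1}
  ]
}}

```text
clock: 16.12
eef_pos: [0.5503, -0.0555, -0.0237]
tool_rot: [0.015, 1.0, 0.0, -0.0]
ft_force: [-0.3, -0.6, 0.3]
grip_width: -0.0002
grasp_force: 0.1
```

Emit:
{"name": "jog_arm", "arguments": {
  "motion": [
    {"x": 0, "y": -2, "z": 0, "spin": 0, "fingers": 1},
    {"x": 0, "y": -4, "z": 0, "spin": 0, "fingers": 1}
  ]
}}

```text
clock: 16.38
eef_pos: [0.5502, -0.0595, -0.0237]
tool_rot: [0.015, 1.0, 0.0, -0.0]
ft_force: [0.3, 1.5, -0.1]
grip_width: 0.0002
grasp_force: 0.1
```

Emit:
{"name": "jog_arm", "arguments": {
  "motion": [
    {"x": 0, "y": -2, "z": 0, "spin": 0, "fingers": 1},
    {"x": 0, "y": -4, "z": 0, "spin": 0, "fingers": 1}
  ]
}}

```text
clock: 16.62
eef_pos: [0.5501, -0.0635, -0.0237]
tool_rot: [0.015, 1.0, 0.0, 0.0]
ft_force: [-0.4, 1.1, -0.4]
grip_width: -0.0001
grasp_force: 0.1
```

Emit:
{"name": "jog_arm", "arguments": {
  "motion": [
    {"x": 0, "y": -2, "z": 0, "spin": 0, "fingers": 1},
    {"x": 0, "y": -3, "z": 0, "spin": 0, "fingers": 1}
  ]
}}

```text
clock: 16.88
eef_pos: [0.55, -0.0665, -0.0237]
tool_rot: [0.015, 1.0, 0.0, -0.0]
ft_force: [0.0, 0.1, -0.0]
grip_width: -0.0003
grasp_force: 0.1
```

Emit:
{"name": "jog_arm", "arguments": {
  "motion": [
    {"x": 0, "y": -1.5, "z": 0, "spin": 0, "fingers": 1},
    {"x": 0, "y": -2, "z": 0, "spin": 0, "fingers": 1}
  ]
}}

```text
clock: 17.12
eef_pos: [0.55, -0.0684, -0.0237]
tool_rot: [0.015, 1.0, 0.0, 0.0]
ft_force: [0.2, 0.8, -0.3]
grip_width: 0.0001
grasp_force: 0.1
```

Emit:
{"name": "jog_arm", "arguments": {
  "motion": [
    {"x": 0, "y": -1.5, "z": 0, "spin": 0, "fingers": 1},
    {"x": 0, "y": -2, "z": 0, "spin": 0, "fingers": 1}
  ]
}}

```text
clock: 17.38
eef_pos: [0.5499, -0.0704, -0.0237]
tool_rot: [0.015, 1.0, 0.0, 0.0]
ft_force: [0.3, 0.5, -0.4]
grip_width: -0.0001
grasp_force: 0.1
```

```bash
python3 where.py
```

```text
17.475 tcp lane 0.0407 0.0021 z -0.023683663833841455 F along 0.19 [ 0.4 -0.2  0.2]
y -0.032 .......................BBOOOOOOOOOBBB.....................
y -0.02 ................................BBBBBB...BB.BBBBBBBBBBB..#
y 0.02 ................................BBBBBBBBBBBB##########....
y 0.032 ........................BOOOOOOOOOOBB.......B.........#...
```

Emit:
{"name": "jog_arm", "arguments": {
  "motion": [
    {"x": 0, "y": -1, "z": 0, "spin": 0, "fingers": 1},
    {"x": 0, "y": -2, "z": 0, "spin": 0, "fingers": 1}
  ]
}}

```text
clock: 17.73
eef_pos: [0.5503, -0.0719, -0.0235]
tool_rot: [0.015, 1.0, 0.0, 0.0]
ft_force: [0.7, 2.6, 0.2]
grip_width: -0.0004
grasp_force: 1.2
```

Emit:
{"name": "jog_arm", "arguments": {
  "motion": [
    {"x": 0, "y": -1, "z": 0, "spin": 0, "fingers": 1},
    {"x": 0, "y": -2, "z": 0, "spin": 0, "fingers": 1}
  ]
}}

```text
clock: 17.98
eef_pos: [0.5504, -0.0732, -0.0235]
tool_rot: [0.015, 1.0, 0.001, 0.001]
ft_force: [1.9, 5.3, 0.2]
grip_width: -0.0002
grasp_force: 2.9
```

Emit:
{"name": "jog_arm", "arguments": {
  "motion": [
    {"x": 0, "y": -1, "z": 0, "spin": 0, "fingers": 1},
    {"x": 0, "y": -1.5, "z": 0, "spin": 0, "fingers": 1}
  ]
}}

```text
clock: 18.23
eef_pos: [0.5503, -0.0738, -0.0235]
tool_rot: [0.014, 1.0, 0.002, 0.001]
ft_force: [1.4, 8.2, 0.8]
grip_width: 0.0001
grasp_force: 3.9
```

Emit:
{"name": "jog_arm", "arguments": {
  "motion": [
    {"x": 0, "y": -0.5, "z": 0, "spin": 0, "fingers": 1},
    {"x": 0, "y": -1, "z": 0, "spin": 0, "fingers": 1}
  ]
}}

```text
clock: 18.48
eef_pos: [0.5503, -0.0743, -0.0235]
tool_rot: [0.014, 1.0, 0.002, 0.001]
ft_force: [2.9, 9.5, 0.4]
grip_width: -0.0
grasp_force: 4.6
```

Emit:
{"name": "jog_arm", "arguments": {
  "motion": [
    {"x": 0, "y": 0, "z": 0, "spin": 0, "fingers": 1}
  ]
}}

```text
clock: 18.6
eef_pos: [0.5503, -0.0742, -0.0235]
tool_rot: [0.014, 1.0, 0.002, 0.001]
ft_force: [2.4, 8.5, 0.3]
grip_width: -0.0005
grasp_force: 4.3
```

Emit:
{"name": "jog_arm", "arguments": {
  "motion": [
    {"x": 0, "y": -0.5, "z": 0, "spin": 0, "fingers": 1},
    {"x": 0, "y": -0.5, "z": 0, "spin": 0, "fingers": 1},
    {"x": 0, "y": -0.5, "z": 0, "spin": 0, "fingers": 1},
    {"x": 0, "y": -0.5, "z": 0, "spin": 0, "fingers": 1}
  ]
}}

```text
clock: 19.1
eef_pos: [0.5503, -0.0745, -0.0235]
tool_rot: [0.014, 1.0, 0.003, 0.001]
ft_force: [1.6, 9.1, 0.3]
grip_width: -0.0
grasp_force: 4.7
```

Emit:
{"name": "jog_arm", "arguments": {
  "motion": [
    {"x": 0, "y": 0, "z": 0, "spin": 0, "fingers": 1},
    {"x": 0, "y": 0, "z": 0, "spin": 0, "fingers": 1},
    {"x": 0, "y": 0, "z": 0, "spin": 0, "fingers": 1},
    {"x": 0, "y": 0, "z": 0, "spin": 0, "fingers": 1},
    {"x": 0, "y": 0, "z": 0, "spin": 0, "fingers": 1},
    {"x": 0, "y": 0, "z": 0, "spin": 0, "fingers": 1},
    {"x": 0, "y": 0, "z": 0, "spin": 0, "fingers": 1}
  ]
}}

```text
clock: 19.98
eef_pos: [0.5503, -0.0745, -0.0235]
tool_rot: [0.014, 1.0, 0.003, 0.001]
ft_force: [2.3, 9.3, 0.9]
grip_width: 0.0
grasp_force: 4.7
```

Emit:
{"name": "jog_arm", "arguments": {
  "motion": [
    {"x": 0, "y": 1, "z": 0, "spin": 0, "fingers": 1},
    {"x": 0, "y": 2, "z": 0, "spin": 0, "fingers": 1},
    {"x": 0, "y": 3, "z": 0, "spin": 0, "fingers": 1},
    {"x": 0, "y": 4.5, "z": 0, "spin": 0, "fingers": 1},
    {"x": 0, "y": 6, "z": 0, "spin": 0, "fingers": 1},
    {"x": 0, "y": 9, "z": 0, "spin": 0, "fingers": 1},
    {"x": 0, "y": 13, "z": 0, "spin": 0, "fingers": 1},
    {"x": 0, "y": 18, "z": 0, "spin": 0, "fingers": 1}
  ]
}}

```text
clock: 20.98
eef_pos: [0.5499, -0.0595, -0.0238]
tool_rot: [0.015, 1.0, -0.0, -0.0]
ft_force: [1.1, 0.4, -0.4]
grip_width: -0.0002
grasp_force: 0.0
```

Emit:
{"name": "jog_arm", "arguments": {
  "motion": [
    {"x": 0, "y": 15, "z": 0, "spin": 0, "fingers": 1},
    {"x": 0, "y": 30, "z": 0, "spin": 0, "fingers": 1},
    {"x": 0, "y": 45, "z": 0, "spin": 0, "fingers": 1},
    {"x": 0, "y": 60, "z": 0, "spin": 0, "fingers": 1},
    {"x": 0, "y": 75, "z": 0, "spin": 0, "fingers": 1},
    {"x": 0, "y": 95, "z": 0, "spin": 0, "fingers": 1},
    {"x": 0, "y": 110, "z": -20, "spin": 0, "fingers": 1},
    {"x": 0, "y": 120, "z": -50, "spin": 0, "fingers": 1}
  ]
}}

```text
clock: 21.98
eef_pos: [0.5526, 0.0621, 0.0258]
tool_rot: [0.014, 1.0, -0.0, -0.001]
ft_force: [-0.2, -0.2, -0.2]
grip_width: -0.0001
grasp_force: 0.0
```

Emit:
{"name": "jog_arm", "arguments": {
  "motion": [
    {"x": 30, "y": 40, "z": -30, "spin": 0, "fingers": 1},
    {"x": 60, "y": 80, "z": -60, "spin": 0, "fingers": 1},
    {"x": 90, "y": 120, "z": -90, "spin": 0, "fingers": 1},
    {"x": 120, "y": 160, "z": -100, "spin": 0, "fingers": 1},
    {"x": 150, "y": 200, "z": -100, "spin": 0, "fingers": 1},
    {"x": 150, "y": 230, "z": -100, "spin": 0, "fingers": 1},
    {"x": 150, "y": 230, "z": -100, "spin": 0, "fingers": 1}
  ]
}}

```text
clock: 22.85
eef_pos: [0.4101, 0.2976, 0.1265]
tool_rot: [0.013, 1.0, 0.0, 0.0]
ft_force: [0.2, -0.5, 0.3]
grip_width: -0.0
grasp_force: 0.0
```

```bash
python3 where.py; python3 - <<'E'
from fit import *
s=snap('side','side9');t=snap('top','top9')
t0=pickle.load(open('top0.pkl','rb'));s0=pickle.load(open('side0.pkl','rb'))
m=np.array([.549,-.0297,np.radians(-91.7)]);c,sn=np.cos(m[2]),np.sin(m[2])
def iso(a,sl,f): return np.argwhere(f(a['pixels'][sl].astype(int)))
org=lambda p:(p[...,0]>110)&(p[...,0]-p[...,1]>.4*p[...,0])
for n,a,b,sl in(('top',t0,t,np.s_[185:260,300:345]),('side',s0,s,np.s_[215:270,275:335])):
    for k in(a,b): q=iso(k,sl,org);L=q[q[:,1]<np.median([q[:,1].min(),q[:,1].max()])];print(n,'orange',len(q),q.min(0),q.max(0),len(L))
# jars
for n,a,b,bx in(('side',s0,s,[(275,185,295,210),(312,182,332,205),(215,285,240,315)]),('top',t0,t,[(205,140,230,165),(458,172,482,195),(482,225,506,248)])):
    for u0,v0,u1,v1 in bx: print(n,(u0,v0),'meandiff',np.abs(a['pixels'][v0:v1,u0:u1].astype(int)-b['pixels'][v0:v1,u0:u1]).mean().round(1))
# block extent in top view along mid-lane z=.032
for y in(-.015,0,.015):
    xs=np.arange(.0,.14,.004);p=proj(t,tf(m,np.c_[xs,0*xs+y,0*xs+.032])).round().astype(int)
    print(y,[round(float(t['pixels'][v,u][2])/(t['pixels'][v,u][0]+1),2) for u,v in p])
E
```

```text
22.95 tcp lane -0.3206 -0.1483 z 0.1261472370234659 F along -0.01 [-0.8  0.   0. ]
y -0.032 .......................BBOOOOOOOOOBBB.....................
y -0.02 ................................BBBBBB...BB.BBBBBBBBBBB...
y 0.02 ..................................BBBBBBBBBBBBBBBBBBBBBBB.
y 0.032 ........................BOOOOO.OOOOBB.......B.............
top orange 10 [19 23] [53 27] 2
top orange 20 [19 23] [56 27] 7
side orange 35 [29 14] [38 45] 18
side orange 39 [29 14] [36 45] 19
side (275, 185) meandiff 0.7
side (312, 182) meandiff 0.6
side (215, 285) meandiff 0.6
top (205, 140) meandiff 1.7
top (458, 172) meandiff 3.0
top (482, 225) meandiff 1.9
-0.015 [np.float64(0.64), np.float64(0.66), np.float64(0.63), np.float64(0.64), np.float64(0.63), np.float64(0.64), np.float64(0.63), np.float64(0.64), np.float64(0.65), np.float64(0.65), np.float64(0.64), np.float64(0.64), np.float64(0.63), np.float64(0.62), np.float64(0.5), np.float64(0.48), np.float64(0.46), np.float64(0.48), np.float64(0.47), np.float64(0.49), np.float64(0.48), np.float64(0.46), np.float64(0.49), np.float64(0.5), np.float
[... 751 characters left out ...]
float64(0.68), np.float64(0.64), np.float64(0.62), np.float64(0.94)]
0.015 [np.float64(0.64), np.float64(0.64), np.float64(0.65), np.float64(0.65), np.float64(0.64), np.float64(0.66), np.float64(0.65), np.float64(0.63), np.float64(0.65), np.float64(0.64), np.float64(0.64), np.float64(0.64), np.float64(0.65), np.float64(0.62), np.float64(0.5), np.float64(0.46), np.float64(0.48), np.float64(0.52), np.float64(0.49), np.float64(0.5), np.float64(0.5), np.float64(0.51), np.float64(0.48), np.float64(0.49), np.float64(0.5), np.float64(0.5), np.float64(0.53), np.float64(0.47), np.float64(0.49), np.float64(1.32), np.float64(0.92), np.float64(0.74), np.float64(0.76), np.float64(0.67), np.float64(0.98)]
```

The block lies at lane x of about 55 to 114 mm, against the stop and square. Both flaps look as they did at the start (shut), the jars haven't moved, and the arm is clear.

```bash
python3 -c "
from workcell import bot
print(bot.job_done())"
```

```text
the job is handed in; nothing more can be done
None
```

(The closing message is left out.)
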